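# Hold a colour sample stick in the optical reader

## Robot

A 6-joint arm with a two-finger parallel gripper is mounted at the origin on the work surface. World frame = base frame: x ahead of the robot, y to its left, z up, the work surface at z = 0. Lengths are in mm, angles in rad, forces in N, time in s.
With the tool pointing down it reaches from about 350 to 775 mm from the base axis. Payload 7.3 kg.
Tool frame: the origin (TCP) lies midway between the tips of the shut fingers; the grasp point (between the pads) lies 19 mm behind it (bot.tcp_to_grasp is the distance from the TCP to the grasp point, in mm); z points along the fingers, y is the line along which they close (so a half turn about z gives the same grasp; the last joint's range is limited). The gripper opens to 92 mm and grips with 3 to 60 N. Pads are 19 mm wide; open, the fingers measure 130 mm over their backs; the gripper's body (75 mm by 190 mm) begins 47 mm behind the grasp point.
Start: joints at [1.044, 0.342, 1.524, -0, 1.275, -0.146], TCP at [195.11, 487.419, 226.741] pointing down, gripper open.
Joint ranges: [-2.53, 2.53], [-0.77, 2.02], [0.04, 2.7], [-1, 4.14], [0.28, 2.66], [-3.11, 3.11]. Speed limits (rad/s): [2.57, 2.57, 3.14, 3.14, 3.14, 3.14].

## Interface

Orientations are given as [roll, pitch, yaw] about the fixed x, y, z axes, in that order (R = Rz(yaw) Ry(pitch) Rx(roll)).
In Python, from plant import bot, viewer gives the robot as it stands. The module is installed in compiled form; this text tells all that it offers.
- The arm moves only by the shell command python3 -m handwheel 'ROWS'. ROWS is text: rows parted by semicolons, each of 7 numbers parted by spaces: the shift along the tool's x, y, z scaled (see below), then the turn, a rotation vector about the tool's x, y, z scaled (see below), then the opening, from -1 (shut) to 1 (fully open), so that 0 is half open. In form: tx ty tz rx ry rz gripper; .... A call has 1 to 8 rows; each row is the pose to reach, as a shift and turn from the pose commanded when the call began, along the tool's axes at that moment, turning the shorter way round; what a row does not reach only later rows make up. The controller multiplies each number of a shift by 10 cm and each number of a turn by pi rad. A row lasts 1/12 s, in which the tool goes at most 41.7 mm and 7.16 degrees, less where a joint would pass 70% of its speed; a pose out of reach is approached as far as the arm can. A call with a number of a shift or a turn outside -1 to 1 is refused whole. A call with a gripper value outside its range is refused whole. The fingers move at their own pace and stop on an object; the grip force is fixed at half the most. Time passes only in rows, so rows that repeat a pose let the fingers close. It gives the time, the measured TCP pose, the force, the opening and the grip force at its end, in the units of the state.
- bot.get_obs(): the state, without advancing time (a new reading comes with each control period).
- viewer.capture(name): name is "scene" or "top"; returns a dict with "frame" (480x640x3 uint8, red, green, blue), "fov_y" (degrees; the focal length in pixels is half the picture's height over the tangent of half this angle, whatever the lens; pixels are square), "cx", "cy" (the principal point, pixels), "T" (4x4, takes a point from camera to world coordinates). Camera axes: x right, y down, z forward; pixel columns grow to the right and rows downward; lengths in mm; the calibration is good to about 2 mm. A picture is of the moment at which its call begins. There is no depth.
- bot.close_job(): hands the job in; it is judged then, once.
Trained networks look in a picture, given as the dict that the camera call returned (one of the last four; its "shot" number tells which), for a name from the list of things; names that differ only in an ending like _2 or _b are one class to them, and where a whole thing is asked for, a point or a joint stands for the part that bears it (a point fixed in the world has none). Each returns a list of dicts, best first, with "score" (0 to 1); they miss things now and then, are a little off and sometimes report something else, mostly with a low value. They report only what shows in the picture. A call takes as long as a camera call. They do not tell look-alikes from the thing itself.
- viewer.recognise(target, picture): "centre" ([column, row] in pixels, amid what is visible of it).
- viewer.cut_out(target, picture): "pixels" (480x640 bool, what is visible of it) and "centre" ([column, row] in pixels, amid what is visible of it).
The state is a dict: "time": time; "joint_positions": joint angles; "dq": joint speeds; "tau": joint torques, N m; "tool_pos": TCP position; "tcp_rot": TCP orientation; "contact_force": force on the tool from outside, world axes, zero at the start; "moment": the same for the moment, N m; "grip_width": finger opening in mm; "finger_force": force on a finger pad.
Only numpy, scipy, OpenCV 4.12 (cv2) and the standard library are available. Lean on these libraries where they do the work, as an engineer would, in place of code of your own. Each camera call takes 0.05 s, during which the arm holds its last target. There are 200 camera calls.

## Task

Slide the red-tabbed shutter on top of the sample reader fully open, take the green sample stick out of the wooden rack, and pass it upright, foot first, down through the reader's slot until it pushes the sprung carriage inside about 15 mm down. Finish while still gripping the stick there: the carriage springs back if you let go, so do not release it. Leave the other sticks in the rack and the mug, tape, stapler and jar where they are.

Things in the scene. Friction and masses are not known exactly. Their poses are not given: they have to be found in the camera images.
- green_mid (a point): flat upright sample stick, 14 mm (its x) by 26 mm (its y) by 130 mm tall (its z), green lower half and green top tip, white middle, black foot and collar; this point is its centre, 65 mm above its foot and 65 mm below its top. It stands loose in one of the four rack holes (which one varies), its foot 12 mm above the table, 97 mm of it standing out of the rack. 60 g, give or take. In the reader, either long way round fits.
- reader: the reader: a fixed grey and white box, 150 mm (its x) by 200 mm (its y) by 115 mm tall, flat on top, with clear windows round the chamber under the slot; origin at the centre of its underside. The slot is in its top, 35 mm from the middle towards -y
- slot (a point): centre of the mouth of the reader's slot, level with its flat top, 115 mm above the table; axes as the reader's, z up. The vertical slot is 16 mm (x) by 28 mm (y), 2 mm more than the stick each way, with a 3 mm chamfer at the mouth, through a top 20 mm thick; below is an open chamber with the carriage. The shutter covers it at the start.
- shutter_plate (a joint): how far the shutter is slid (m): 0 shut, 0.065 fully open; at the start 0 to 0.02, which blocks the slot. It slides along the reader's +y (the y of point slot) on the reader's top, and stays where it is left (about 1.5 N of friction). Its dark plate is 42 mm by 44 mm (along its sliding) and 4 mm thick.
- tab (a point): the shutter's red upright tab, by which it is slid: 36 mm (reader's x) by 10 mm (along the sliding) by 28 mm tall, its foot on the shutter plate and its top 32 mm above the reader's top. This point is in the tab, 20 mm above the reader's top; same axes as point slot.
- carriage (a joint): how far the orange sprung carriage in the reader is pushed down (m): 0 at rest, 0.020 at the bottom stop. At rest its flat top lies 55 mm below the slot's mouth. It takes about 3 N to start and about 9 N at the bottom, and springs back up. With it 15 mm down, the stick stands 60 mm out of the reader.
- rack: fixed wooden rack, 70 mm (its x) by 250 mm (its y) by 45 mm tall, with four holes in a row along its y, at -90, -30, 30 and 90 mm from the middle, each 18 mm by 30 mm and 33 mm deep; origin at the centre of its underside. A stick's axes are about those of the rack
- blue_mid (a point): flat upright sample stick, 14 mm (its x) by 26 mm (its y) by 130 mm tall (its z), blue lower half and blue top tip, white middle, black foot and collar; this point is its centre, 65 mm above its foot and 65 mm below its top. In another rack hole, to be left alone.
- yellow_mid (a point): flat upright sample stick, 14 mm (its x) by 26 mm (its y) by 130 mm tall (its z), yellow lower half and yellow top tip, white middle, black foot and collar; this point is its centre, 65 mm above its foot and 65 mm below its top. In another rack hole, to be left alone.
- peach_mid (a point): flat upright sample stick, 14 mm (its x) by 26 mm (its y) by 130 mm tall (its z), peach lower half and peach top tip, white middle, black foot and collar; this point is its centre, 65 mm above its foot and 65 mm below its top. In another rack hole, to be left alone.
- mug: blue mug, 80 mm across, 95 mm tall, origin under its middle; leave alone
- tape: yellow tape roll lying flat, 90 mm across, 22 mm high, origin under its middle; leave alone
- stapler: red and black stapler, 40 x 130 x 46 mm, long along its y, origin under its middle; leave alone
- jar: amber jar with a white lid, 60 mm across, 75 mm tall, origin under its middle; leave alone
Mind the look-alikes: they are no part of the job. Leave any pink look-alike of the part that bears green_mid alone. There is more than one size of the reader; the one meant has the size given above.

How it is judged (in metres and radians):
On the way, in this order (a step that is already met when the one before it is completed fails the run):
1. the shutter is slid open (at least 50 mm) (value of joint shutter_plate above 0.05 m), for 0.2 s.
2. the green stick's foot is in the slot (z of green_mid in the frame of slot below 0.05 m and horizontal distance between green_mid and slot below 0.01 m and angle between green_mid's own z axis and vertical below 0.2 rad), for 0.1 s.
At the end, for the whole second after the job is handed in: The shutter is open (at least 50 mm), the green stick is upright in the slot (within 5 mm and 0.12 rad), foot down on the carriage and pressing it at least 10 mm down, and the fingers still grip the stick (value of joint shutter_plate above 0.05 m and value of joint carriage above 0.01 m and z of green_mid in the frame of slot below 0.005 m and horizontal distance between green_mid and slot below 0.005 m and angle between green_mid's own z axis and vertical below 0.12 rad and contact force between the fingers and green above 2 N and distance between the grasp point and green_mid below 0.07 m); the arm keeps its last pose, push and grip.
It fails at once if another stick is pulled out or knocked about (distance of any of blue_mid, yellow_mid, peach_mid from where it was at the start of the episode above 0.02 m or angle between any of blue_mid, yellow_mid, peach_mid's own z axis and vertical above 0.25 rad).
It fails at once if the mug, tape, stapler or jar is moved (30 mm) (distance of any of mug, tape, stapler, jar from where it was at the start of the episode above 0.03 m).
It also fails if it takes over 54 s, if anything falls off the work surface, if the arm or the gripper's body presses on something with over 40 N, if the wrist force passes 120 N, or if a joint passes its speed limit or range.

## Working session

There is one attempt and no reset: what is moved stays moved. The work goes in short steps, Python scripts to look and compute and a shell command to move; the robot and the scene stay as the last step left them, time stands still between calls to the robot, and variables do not carry over. Pictures are saved under pics/ and viewed, at most 10 in all, crops included, and the job is handed in when it is done.

```bash
mkdir -p pics; python3 - <<'E'
from plant import bot, viewer
import cv2, pickle
o=bot.get_obs(); print({k:o[k] for k in('time','tool_pos','tcp_rot','grip_width')})
P={}
for n in("scene","top"):
    p=viewer.capture(n); P[n]=p; cv2.imwrite(f"pics/{n}0.png",p["frame"][:,:,::-1]); print(n,p["fov_y"],p["cx"],p["cy"],p["T"])
    for t in("green_mid","reader","slot","tab","rack","blue_mid","yellow_mid","peach_mid","shutter_plate"):
        try: print(t,[(round(d["score"],2),[round(float(v)) for v in d["centre"]]) for d in viewer.recognise(t,p)])
        except Exception as e: print(t,e)
pickle.dump(P,open("p0.pkl","wb"))
E
```

```text
{'time': 0.0, 'tool_pos': array([194.88906233, 487.03770561, 226.01247962]), 'tcp_rot': array([-3.14003047e+00, -2.11168356e-04,  2.76082817e+00]), 'grip_width': 91.63872864087676}
scene 51.28068882822699 316.45152213995914 235.48733417227174 [[-1.17478191e-01  6.69066131e-01 -7.33859242e-01  1.30138748e+03]
 [ 9.92975347e-01  6.86479062e-02 -9.63712857e-02  6.47491259e+01]
 [-1.41008629e-02 -7.40025660e-01 -6.72430806e-01  7.46993652e+02]
 [ 0.00000000e+00  0.00000000e+00  0.00000000e+00  1.00000000e+00]]
green_mid [(0.94, [477, 192]), (0.78, [486, 227]), (0.34, [465, 255])]
reader [(0.89, [137, 210]), (0.64, [245, 219])]
slot [(0.78, [138, 210]), (0.65, [245, 214])]
tab [(0.69, [122, 193]), (0.53, [232, 193])]
rack [(0.8, [466, 254])]
blue_mid [(0.72, [426, 217])]
yellow_mid [(0.88, [518, 226])]
peach_mid [(0.61, [456, 221])]
shutter_plate [(0.71, [123, 196]), (0.64, [424, 218]), (0.62, [230, 193])]
top 47.95102920769637 321.00299644552285 227.85323359889742 [[ 1.29710069e-02 -9.98363253e-01  5.57007070e-02  5.25863658e+02]
 [-9.99891857e-01 -1.33366378e-02 -6.19749590e-03 -3.62280567e+01]
 [ 6.93021232e-03 -5.56142956e-02 -9.98428276e-01  1.42772825e+03]
 [ 0.00000000e+00  0.00000000e+00  0.00000000e+00  1.00000000e+00]]
green_mid [(0.58, [184, 256]), (0.57, [182, 307])]
reader [(0.92, [378, 270]), (0.92, [478, 275])]
slot [(0.75, [381, 268]), (0.71, [476, 273])]
tab [(0.87, [392, 264]), (0.44, [491, 269]), (0.4, [206, 260])]
rack [(0.66, [203, 253]), (0.26, [293, 159])]
blue_mid []
yellow_mid [(0.62, [158, 251]), (0.36, [201, 255])]
peach_mid [(0.62, [208, 258]), (0.55, [381, 267])]
shutter_plate [(0.67, [394, 266]), (0.55, [496, 271])]
```

View pics/scene0.png

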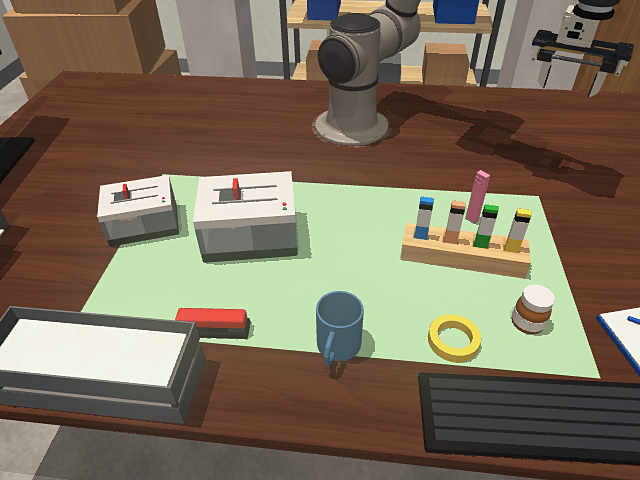

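View pics/top0.png

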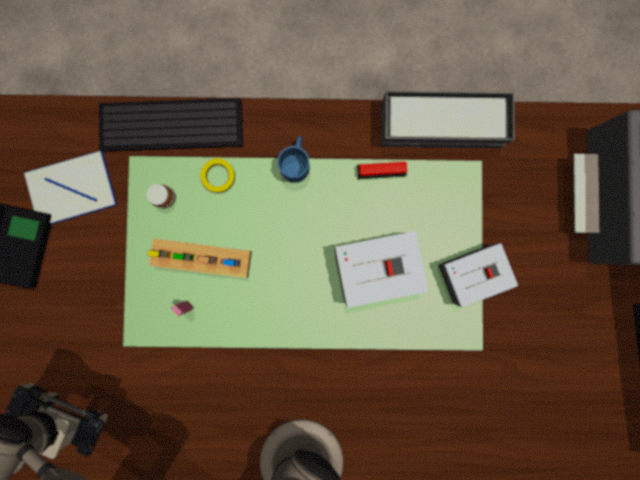

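The pictures show:
- **Readers:** scene (245,215) / top (380,268) and scene (138,210) / top (478,275). The left one in top is about 85x65 px, and 200x150 mm at z=115 comes to about 82x62 px, so it is the one meant.
- **Sticks:** the green one is at scene (487,227) / top (182,257). The pink look-alike stands alone at scene (480,195) / top (182,308).

Next I'll fit the poses and make one confirming crop.

```bash
cat > h.py <<'E'
import numpy as np, cv2
from scipy.optimize import minimize
def proj(p,X):
    T=p["T"]; f=240/np.tan(np.radians(p["fov_y"]/2)); c=(np.asarray(X,float)-T[:3,3])@T[:3,:3]
    return np.c_[p["cx"]+f*c[:,0]/c[:,2],p["cy"]+f*c[:,1]/c[:,2]]
def ray(p,uv,z):
    T=p["T"]; f=240/np.tan(np.radians(p["fov_y"]/2))
    d=T[:3,:3]@np.array([(uv[0]-p["cx"])/f,(uv[1]-p["cy"])/f,1]); o=T[:3,3]; return o+d*(z-o[2])/d[2]
def box(x,y,yaw,sx,sy,z0,z1):
    c,s=np.cos(yaw),np.sin(yaw)
    return [[x+c*a*sx/2-s*b*sy/2,y+s*a*sx/2+c*b*sy/2,z] for a in(-1,1) for b in(-1,1) for z in(z0,z1)]
def iou(p,X,m,S=4):
    h=cv2.convexHull(proj(p,X).astype(np.float32))
    im=np.zeros((480*S,640*S),np.uint8); cv2.fillPoly(im,[np.round((h+.5)*S).astype(np.int32)],1)
    M=np.repeat(np.repeat(m,S,0),S,1); im=im>0
    return (im&M).sum()/(im|M).sum()
def fit(views,x0,size,fixyaw=None):
    def cost(q):
        yaw=q[2]/100 if fixyaw is None else fixyaw
        return -sum(iou(p,box(q[0],q[1],yaw,*size),m) for p,m in views)
    q0=np.array([x0[0],x0[1],x0[2]*100]) if fixyaw is None else np.array(x0[:2])
    n=len(q0); sim=np.vstack([q0]+[q0+8*np.eye(n)[i] for i in range(n)])
    r=minimize(cost,q0,method="Nelder-Mead",options=dict(initial_simplex=sim,xatol=.1,fatol=1e-4,maxfev=120))
    return r.x, -r.fun/len(views)
def mask(viewer,t,p,uv):
    L=[d for d in viewer.cut_out(t,p) if np.hypot(*(np.array(d["centre"])-uv))<25]
    return L[0]["pixels"] if L else None
E
python3 - <<'E'
from plant import bot, viewer
from h import *
P={n:viewer.capture(n) for n in("scene","top")}
tgt={"reader":((245,216),(380,268)),"rack":((466,250),(203,257)),"tab":((235,190),(391,267)),"green_mid":((487,227),(182,257))}
M={t:[mask(viewer,t,P[n],uv) for n,uv in zip(P,a)] for t,a in tgt.items()}
for t in M: print(t,[None if m is None else (int(m.sum()),np.round([np.nonzero(m)[1].mean(),np.nonzero(m)[0].mean()],1)) for m in M[t]])
V=lambda t,k=(0,1):[(list(P.values())[i],M[t][i]) for i in k if M[t][i] is not None]
x=ray(P["top"],(380,268),115)
for k in((0,1),(0,),(1,)): 
    if V("reader",k): q,s=fit(V("reader",k),(x[0],x[1],.1),(150,200,0,115)); print("reader",k,q,s)
x=ray(P["top"],(203,257),45)
for k in((0,1),(1,)):
    if V("rack",k): q,s=fit(V("rack",k),(x[0],x[1],-.1),(70,250,0,45)); print("rack",k,q,s)
for t,z in(("tab",135),("green_mid",142)):
    print(t,[ (ray(p,[np.nonzero(m)[1].mean(),np.nonzero(m)[0].mean()],z)).round(1) for p,m in V(t)])
import pickle; pickle.dump((P,M),open("p1.pkl","wb"))
a=cv2.resize(P["scene"]["frame"][160:290,400:540],None,fx=3,fy=3,interpolation=2);b=cv2.resize(P["scene"]["frame"][160:290,190:310],None,fx=3,fy=3,interpolation=2)
cv2.imwrite("pics/crop.png",np.hstack([a,b])[:,:,::-1])
E
```

```text
reader [(8271, array([245.3, 216.4])), None]
rack [(4125, array([465.4, 252.3])), (2372, array([202. , 257.8]))]
tab [(311, array([230.7, 192.2])), (292, array([394. , 266.1]))]
green_mid [(652, array([485.9, 225.9])), (136, array([183.2, 255.9]))]
reader (0, 1) [ 499.86039249 -189.85685934   21.16015479] 0.9772123222257594
reader (0,) [ 499.86039249 -189.85685934   21.16015479] 0.9772123222257594
rack (0, 1) [522.90695589 266.64941016 -10.90552613] 0.8017767833463858
rack (1,) [523.07657589 263.6670332  -11.34440947] 0.811107700403438
tab [array([ 522.2, -210.6,  135. ]), array([ 508.7, -220.1,  135. ])]
green_mid [array([583.8, 282.7, 142. ]), array([526.4, 282.3, 142. ])]
```

View pics/crop.png

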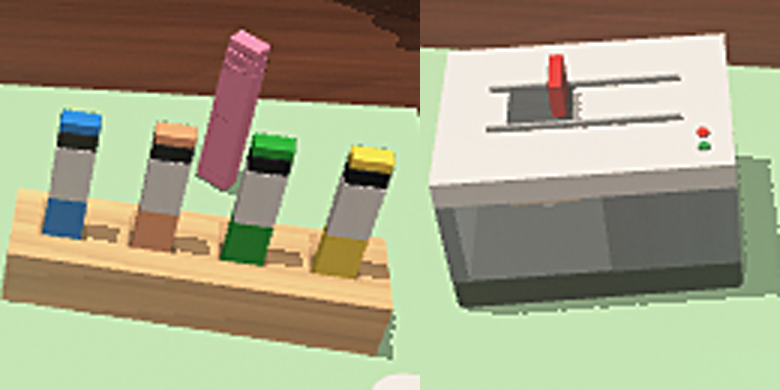

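The crop confirms both choices. The green stick with its black collar is third from the blue end of the rack, and the pink decoy stands apart behind it. The large reader's red tab sits towards its right (image right = world +y) over the dark plate. Now a finer fit by colour.

```bash
python3 - <<'E'
from h import *
import pickle
P,M=pickle.load(open("p1.pkl","rb")); s,t=P["scene"],P["top"]
def hsv(p): return cv2.cvtColor(p["frame"],cv2.COLOR_RGB2HSV).astype(int)
def comp(m,uv,r=60):
    n,l,st,c=cv2.connectedComponentsWithStats(m.astype(np.uint8)); 
    yy,xx=np.nonzero(m); i=np.argmin((xx-uv[0])**2+(yy-uv[1])**2); return l==l[yy[i],xx[i]]
H=hsv(t); w=(H[...,1]<40)&(H[...,2]>150); w=comp(w,(370,285))
w=cv2.morphologyEx(w.astype(np.uint8),cv2.MORPH_CLOSE,np.ones((15,15)))>0
print("top face px",w.sum(), cv2.minAreaRect(np.argwhere(w)[:,::-1].astype(np.float32)))
q1,sc=fit([(t,w)],(498,-188,.15),(150,200,114,115)); print("reader top",q1,sc)
q2,sc=fit([(t,w)],(498,-188,.15),(150,200,95,115)); print("reader top",q2,sc)
Hs=hsv(s)
w2=(Hs[...,1]<40)&(Hs[...,2]>190); w2=comp(w2,(270,185)); w2=cv2.morphologyEx(w2.astype(np.uint8),cv2.MORPH_CLOSE,np.ones((15,15)))>0
q3,sc=fit([(s,w2)],(498,-188,.2),(150,200,114,115)); print("reader scene top",q3,sc)
# tab
for p,h,uv in((s,Hs,(236,187)),(t,H,(390,267))):
    r=((h[...,0]<8)|(h[...,0]>172))&(h[...,1]>140)&(h[...,2]>60); r=comp(r,uv); c=np.argwhere(r)[:,::-1].mean(0); print("tab",r.sum(),c,[ray(p,c,z).round(1) for z in(135,147)])
    if p is s: rs=r
    else: rt=r
for k in([(s,rs),(t,rt)],[(s,rs)],[(t,rt)]):
    print("tab fit",fit(k,(505,-210),(36,10,119,147),fixyaw=.19))
gs=M["green_mid"]
for k in([0,1],[0],[1]): print("green",fit([((s,t)[i],gs[i]) for i in k],(528,290),(14,26,45,142),fixyaw=-.11))
# pink
pk=(Hs[...,0]>160)&(Hs[...,0]<176)&(Hs[...,1]>60); pk=comp(pk,(480,195)); a=np.argwhere(pk)[:,::-1]; print("pink s",a.min(0),a.max(0))
pt=(H[...,0]>155)&(H[...,0]<178)&(H[...,1]>60); pt=comp(pt,(182,308)); a=np.argwhere(pt)[:,::-1]; print("pink t",a.min(0),a.max(0),[ray(t,(182,308),z).round() for z in (0,130,200)], [ray(s,(483,172),z).round() for z in (60,100,130,200)])
E
```

```text
top face px 4966 ((381.848388671875, 268.5556945800781), (63.70772933959961, 83.99647521972656), 79.28687286376953)
reader top [ 502.31100673 -192.82779731   20.77844457] 0.9276847196740451
reader top [ 502.12349693 -193.30463613   20.93817363] 0.9290522059697943
reader scene top [ 500.85904144 -189.2137234    20.37079056] 0.9207210310284452
tab 93 [235.04301075 187.98924731] [array([ 507.3, -205.2,  135. ]), array([ 522.9, -199.9,  147. ])]
tab 79 [389.11392405 267.51898734] [array([ 505.2, -208.4,  135. ]), array([ 505.4, -206.8,  147. ])]
tab fit (array([ 505.20703125, -207.38085938]), np.float64(0.7136632509264254))
tab fit (array([ 504.09375 , -205.328125]), np.float64(0.6791419443176632))
tab fit (array([ 505.8046875, -208.015625 ]), np.float64(0.8255578093306288))
green (array([526.96752262, 298.91845751]), np.float64(0.8612808929045974))
green (array([528.25, 299.5 ]), np.float64(0.9492631971647081))
green (array([526.74414062, 294.00683594]), np.float64(0.9195350916405901))
pink s [466 170] [489 222]
pink t [172 303] [191 314] [array([390., 317.,   0.]), array([402., 285., 130.]), array([409., 267., 200.])] [array([291., 331.,  60.]), array([350., 315., 100.]), array([394., 303., 130.]), array([497., 276., 200.])]
```

```bash
R="0 0 0 0 0 0.271 1"
python3 -m handwheel '0 0 0 0 0 0.271 1;0 0 0 0 0 0.271 1;0 0 0 0 0 0.271 1;0 0 0 0 0 0.271 1;0 0 0 0 0 0.271 1;0 0 0 0 0 0.271 1;0 0 0 0 0 0.271 1;0 0 0 0 0 0.271 1'
python3 -m handwheel '0 0 0 0 0 0.271 1;0 0 0 0 0 0.271 1;0 0 0 0 0 0.271 1;0 0 0 0 0 0.271 1;0 0 0 0 0 0.271 1;0 0 0 0 0 0.271 1;0 0 0 0 0 0.271 1;0 0 0 0 0 0.271 1'
python3 -m handwheel '0 0 0 0 0 0.271 1;0 0 0 0 0 0.271 1;0 0 0 0 0 0.271 1;0 0 0 0 0 0.271 1;0 0 0 0 0 0.271 1;0 0 0 0 0 0.271 1;0 0 0 0 0 0.271 1;0 0 0 0 0 0.271 1'
python3 -c "
from plant import bot; print(bot.get_obs()['joint_positions'],bot.get_obs()['tcp_rot'])"
```

```text
time: 2.17
tool_pos: [195.1, 487.4, 226.7]
tcp_rot: [3.142, -0.0, 1.906]
contact_force: [-0.4, 0.7, -0.0]
grip_width: 91.8
finger_force: 0.0
time: 2.83
tool_pos: [195.1, 487.4, 226.7]
tcp_rot: [-3.142, -0.0, 1.058]
contact_force: [0.2, 0.5, 0.2]
grip_width: 91.7
finger_force: 0.0
time: 3.5
tool_pos: [195.1, 487.4, 226.7]
tcp_rot: [-3.142, -0.0, 0.208]
contact_force: [-0.1, -0.5, 0.4]
grip_width: 92.0
finger_force: 0.0
[ 1.04398975e+00  3.41985040e-01  1.52410964e+00 -3.27437444e-05
  1.27540923e+00  2.40633006e+00] [-3.14154785e+00 -8.27627138e-05  2.08465544e-01]
```

```bash
python3 -m handwheel '0.8 0.93 0 0 0 0 1;0.8 0.93 0 0 0 0 1;0.8 0.93 0 0 0 0 1' | sed -n 2p
python3 -m handwheel '0.8 0.93 0 0 0 0 1;0.8 0.93 0 0 0 0 1;0.8 0.93 0 0 0 0 1' | sed -n 2p
python3 -m handwheel '0 0.93 0 0 0 0 1;0 0.93 0 0 0 0 1;0 0.93 0 0 0 0 1' | sed -n 2p
python3 -m handwheel '0 0.93 0 0 0 0 1;0 0.93 0 0 0 0 1;0 0.93 0 0 0 0 1' | sed -n 2p
python3 -m handwheel '0 0.93 0 0 0 0 1;0 0.93 0 0 0 0 1;0 0.93 0 0 0 0 1' | sed -n 2p
python3 -m handwheel '0 0.93 0 0 0 0 1;0 0.93 0 0 0 0 1;0 0.93 0 0 0 0 1' | sed -n 2p
python3 -m handwheel '0 0.93 0 0 0 0 1;0 0.93 0 0 0 0 1;0 0.93 0 0 0 0 1' | sed -n 2p
python3 -m handwheel '0 0.93 0 0 0 0 1;0 0.93 0 0 0 0 1;0 0.93 0 0 0 0 1;0 0.93 0 0 0 0 1'
```

```text
tool_pos: [293.1, 412.0, 226.8]
tool_pos: [391.3, 336.7, 226.9]
tool_pos: [410.0, 242.6, 226.5]
tool_pos: [428.8, 152.2, 226.8]
tool_pos: [448.2, 61.3, 226.9]
tool_pos: [467.4, -29.7, 226.8]
tool_pos: [486.6, -120.8, 226.7]
time: 5.58
tool_pos: [504.9, -209.4, 226.1]
tcp_rot: [-3.141, 0.0, 0.207]
contact_force: [-0.6, 1.3, 0.1]
grip_width: 91.6
finger_force: 0.0
```

```bash
python3 -m handwheel '0 0 0.4 0 0 0 0;0 0 0.7 0 0 0 0;0 0 0.9 0 0 0 0;0 0 1 0 0 0 0;0 0 1 0 0 0 0'
python3 -m handwheel '0 0 0 0 0 0 -1;0 0 0 0 0 0 -1;0 0 0 0 0 0 -1;0 0 0 0 0 0 -1;0 0 0 0 0 0 -1;0 0 0 0 0 0 -1;0 0 0 0 0 0 -1;0 0 0 0 0 0 -1'
```

```text
time: 6.0
tool_pos: [503.4, -205.5, 124.8]
tcp_rot: [-3.138, 0.003, 0.209]
contact_force: [-1.0, -0.4, 0.1]
grip_width: 62.7
finger_force: 0.0
time: 6.67
tool_pos: [504.4, -207.9, 126.8]
tcp_rot: [-3.141, -0.0, 0.207]
contact_force: [0.2, 0.6, 1.0]
grip_width: 9.7
finger_force: 16.8
```

```bash
python3 -m handwheel '0 -0.15 0 0 0 0 -1;0 -0.3 0 0 0 0 -1;0 -0.4 0 0 0 0 -1;0 -0.48 0 0 0 0 -1;0 -0.48 0 0 0 0 -1;0 -0.48 0 0 0 0 -1'
python3 -m handwheel '0 -0.04 0 0 0 0 -1;0 -0.04 0 0 0 0 -1;0 -0.04 0 0 0 0 -1'
python3 -m handwheel '0 -0.04 0 0 0 0 -1;0 -0.04 0 0 0 0 -1;0 -0.04 0 0 0 0 -1'
```

```text
time: 7.17
tool_pos: [494.2, -159.8, 126.8]
tcp_rot: [-3.141, 0.0, 0.208]
contact_force: [-0.9, 1.0, 2.3]
grip_width: 9.8
finger_force: 30.0
time: 7.42
tool_pos: [493.6, -156.9, 126.8]
tcp_rot: [-3.141, 0.0, 0.206]
contact_force: [-2.2, 0.8, 4.3]
grip_width: 9.5
finger_force: 30.0
time: 7.67
tool_pos: [492.8, -153.1, 126.8]
tcp_rot: [-3.141, -0.0, 0.207]
contact_force: [-3.0, 0.3, 4.3]
grip_width: 9.8
finger_force: 30.0
```

```bash
python3 -m handwheel '0 -0.04 0 0 0 0 -1;0 -0.04 0 0 0 0 -1;0 -0.04 0 0 0 0 -1' | sed -n '2p;4p'
python3 -m handwheel '0 -0.03 0 0 0 0 -1;0 -0.03 0 0 0 0 -1;0 -0.03 0 0 0 0 -1'| sed -n '2p;4p'
```

```text
tool_pos: [492.0, -148.9, 126.8]
contact_force: [-1.6, 0.1, 5.2]
tool_pos: [491.7, -147.7, 126.8]
contact_force: [-2.3, -7.8, 1.8]
```

```bash
python3 -m handwheel '0 0.01 0 0 0 0 0;0 0.01 0 0 0 0 0;0 0.01 0 0 0 0 0;0 0.01 0 0 0 0 0;0 0.01 0 0 0 0 0' | sed -n '5p'
python3 -m handwheel '0 0 -0.4 0 0 0 0;0 0 -0.8 0 0 0 0;0 0 -1 0 0 0 0'| sed -n '2p;4p'
python3 -m handwheel '0 -0.93 0 0 0 0 1;0 -0.93 0 0 0 0 1;0 -0.93 0 0 0 0 1' | sed -n 2p
python3 -m handwheel '0 -0.93 0 0 0 0 1;0 -0.93 0 0 0 0 1;0 -0.93 0 0 0 0 1' | sed -n 2p
python3 - <<'E'
from plant import bot, viewer
from h import *
import pickle
P={n:viewer.capture(n) for n in("scene","top")}; pickle.dump(P,open("p2.pkl","wb"))
a=cv2.resize(P["scene"]["frame"][165:265,185:305],None,fx=4,fy=4,interpolation=0);b=cv2.resize(P["top"]["frame"][220:320,330:430],None,fx=4,fy=4,interpolation=0)
cv2.imwrite("pics/open.png",np.hstack([a[:400],b])[:,:,::-1][:,:800])
R=lambda x,y:[501.3+.978*x-.2065*y,-191+.2065*x+.978*y,115]
for n in P: print(n,proj(P[n],[R(0,-35)]+[R(a*8,-35+b*14) for a in(-1,1) for b in(-1,1)]).round(1).tolist())
E
```

```text
grip_width: 38.6
tool_pos: [492.9, -147.5, 230.8]
contact_force: [1.2, -0.3, 0.8]
tool_pos: [471.0, -52.0, 227.1]
tool_pos: [451.8, 39.0, 226.7]
scene [[226.6, 195.5], [220.0, 193.6], [233.6, 192.7], [219.6, 198.4], [233.3, 197.4]]
top [[395.0, 266.1], [401.3, 268.2], [390.0, 270.4], [399.9, 261.7], [388.7, 264.0]]
```

View pics/open.png

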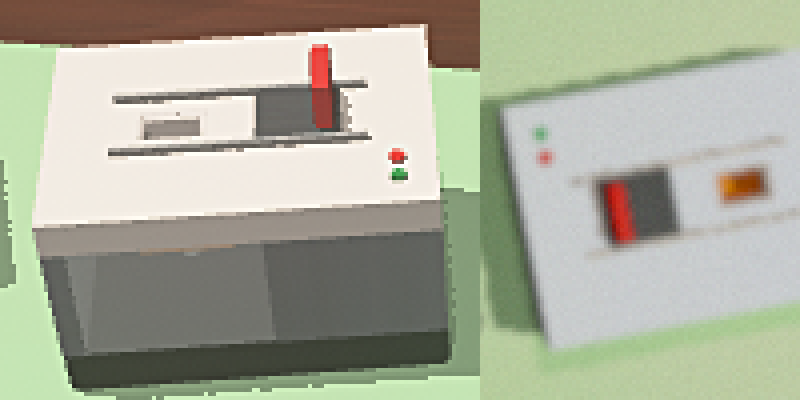

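The slot is open. It sits at about (227,196) in scene and (395.5,265.5) in top, with the orange carriage visible below, which agrees with my reader fit to about 1 px. Next I go above the green stick.

```bash
python3 -m handwheel '0.63 -0.79 0 0 0 0 1;0.63 -0.79 0 0 0 0 1;0.63 -0.79 0 0 0 0 1' | sed -n 2p
python3 -m handwheel '0.63 -0.79 0 0 0 0 1;0.63 -0.79 0 0 0 0 1;0.63 -0.79 0 0 0 0 1' | sed -n 2p
python3 -m handwheel '0 -0.78 0 0 0 0 1;0 -0.78 0 0 0 0 1;0 -0.78 0 0 0 0 1' | sed -n 2p
python3 -m handwheel '0 0 0 0 0 -0.2 1;0 0 0 0 0 -0.2 1;0 0 0 0 0 -0.2 1;0 0 0 0 0 -0.2 1;0 0 0 0 0 -0.2 1;0 0 0 0 0 -0.2 1' | sed -n 2,3p
python3 -m handwheel '0 0 0 0 0 -0.2 0;0 0 0 0 0 -0.2 0;0 0 0 0 0 -0.2 0;0 0 0 0 0 -0.2 0;0 0 0 0 0 -0.2 0;0 0 0 0 0 -0.2 0'
```

```text
tool_pos: [501.3, 126.7, 226.7]
tool_pos: [546.8, 217.5, 226.1]
tool_pos: [527.9, 295.8, 225.8]
tool_pos: [529.5, 289.9, 226.4]
tcp_rot: [3.141, 0.0, 0.838]
time: 11.18
tool_pos: [529.2, 290.4, 226.5]
tcp_rot: [3.142, 0.0, 1.463]
contact_force: [1.0, -0.2, -0.3]
grip_width: 56.4
finger_force: 0.0
```

```bash
python3 -m handwheel '0.05 -0.03 0 0 0 0 0;0.05 -0.03 0.35 0 0 0 0;0.05 -0.03 0.6 0 0 0 0;0.05 -0.03 0.75 0 0 0 0;0.05 -0.03 0.75 0 0 0 0'
python3 - <<'E'
from plant import bot, viewer
from h import *
P={n:viewer.capture(n) for n in("scene","top")}
a=cv2.resize(P["scene"]["frame"][150:250,420:540],None,fx=4,fy=4,interpolation=0);b=cv2.resize(P["top"]["frame"][210:310,140:220],None,fx=4,fy=4,interpolation=0)
cv2.imwrite("pics/pre.png",np.hstack([a,b])[:,:,::-1])
E
```

```text
time: 11.6
tool_pos: [524.1, 296.0, 147.9]
tcp_rot: [-3.135, 0.003, 1.458]
contact_force: [-1.0, -0.5, 0.7]
grip_width: 45.9
finger_force: 0.0
```

View pics/pre.png

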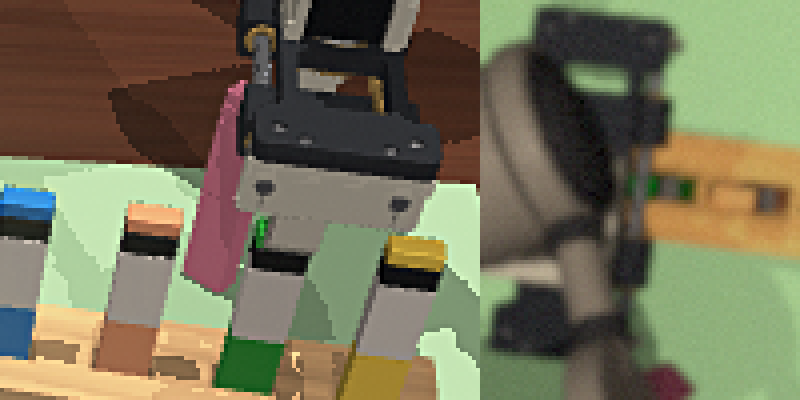

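```bash
python3 - <<'E'
from h import *; import pickle
P=pickle.load(open("p2.pkl","rb"))
X=[[550,293,148],[527,296,142],[528.5,283,142],[525.5,309,142]]
print(((proj(P["scene"],X)-[420,150]+.5)*4).round())
print(((proj(P["top"],X)-[140,210]+.5)*4+[480,0]).round())
from plant import bot; print(bot.get_obs()['tool_pos'])
E
```

```text
[[282. 250.]
 [279. 229.]
 [251. 230.]
 [306. 229.]]
[[635. 146.]
 [632. 184.]
 [654. 182.]
 [610. 187.]]
[526.14473356 296.93661105 151.8569648 ]
```

The green stick's tip is at about (490,207) in the full scene frame, between the fingers, and the neighbours are clear. I'll descend and grip.

```bash
python3 -m handwheel '-0.02 0.01 0.25 0 0 0 0;-0.02 0.01 0.45 0 0 0 0;-0.02 0.01 0.53 0 0 0 0;-0.02 0.01 0.53 0 0 0 0'
python3 -m handwheel '0 0 0 0 0 0 -1;0 0 0 0 0 0 -1;0 0 0 0 0 0 -1;0 0 0 0 0 0 -1;0 0 0 0 0 0 -1;0 0 0 0 0 0 -1;0 0 0 0 0 0 -1'
```

```text
time: 12.03
tool_pos: [526.4, 294.7, 98.2]
tcp_rot: [-3.14, 0.001, 1.462]
contact_force: [0.2, 0.6, -0.0]
grip_width: 46.1
finger_force: 0.0
time: 12.62
tool_pos: [526.9, 295.0, 99.3]
tcp_rot: [3.141, -0.001, 1.463]
contact_force: [-1.4, -0.3, 3.1]
grip_width: 14.0
finger_force: 30.0
```

```bash
python3 -m handwheel '0 0 -0.2 0 0 0 -1;0 0 -0.5 0 0 0 -1;0 0 -0.8 0 0 0 -1;0 0 -0.8 0 0 0 -1' | sed -n '2p;5,6p'
python3 -m handwheel '0 0 -0.4 0 0 0 -1;0 0 -0.8 0 0 0 -1;0 0 -0.8 0 0 0 -1' | sed -n '2,3p;5,6p'
python3 -m handwheel '-0.865 0.065 0 0 0 0 -1;-0.865 0.065 0 0 0 0 -1;-0.865 0.065 0 0 0 0 -1' | sed -n 2p
python3 -m handwheel '-0.865 0.065 0 0 0 0 -1;-0.865 0.065 0 0 0 0 -1;-0.865 0.065 0 0 0 0 -1' | sed -n 2p
python3 -m handwheel '-0.865 0.065 0 0 0 0 -1;-0.865 0.065 0 0 0 0 -1;-0.865 0.065 0 0 0 0 -1' | sed -n 2p
python3 -m handwheel '-0.865 0.065 0 0 0 0 -1;-0.865 0.065 0 0 0 0 -1;-0.865 0.065 0 0 0 0 -1' | sed -n 2p
python3 -m handwheel '-0.865 0.065 0 0 0 0 -1;-0.865 0.065 0 0 0 0 -1;-0.865 0.065 0 0 0 0 -1' | sed -n 2p
python3 -m handwheel '-0.865 0.065 0 0 0 0 -1;-0.865 0.065 0 0 0 0 -1;-0.865 0.065 0 0 0 -0.101 -1;-0.865 0.065 0 0 0 -0.101 -1;-0.865 0.065 0 0 0 -0.101 -1;-0.865 0.065 0 0 0 -0.101 -1'
```

```text
tool_pos: [529.4, 296.0, 185.0]
grip_width: 14.0
finger_force: 30.0
tool_pos: [529.4, 296.0, 266.8]
tcp_rot: [3.13, -0.007, 1.463]
grip_width: 14.3
finger_force: 30.0
tool_pos: [523.7, 203.0, 258.4]
tool_pos: [520.9, 116.1, 258.3]
tool_pos: [518.2, 29.6, 258.3]
tool_pos: [515.5, -57.1, 258.3]
tool_pos: [512.6, -143.7, 258.1]
time: 14.95
tool_pos: [510.1, -224.7, 258.2]
tcp_rot: [-3.141, -0.001, 1.782]
contact_force: [0.1, 1.0, -0.8]
grip_width: 13.8
finger_force: 30.0
```

```bash
python3 -m handwheel '0 0 0.3 0 0 0 -1;0 0 0.46 0 0 0 -1;0 0 0.46 0 0 0 -1;0 0 0.46 0 0 0 -1;0 0 0.46 0 0 0 -1' | sed -n 2,4p
python3 - <<'E'
from plant import bot, viewer
from h import *
import pickle
P={n:viewer.capture(n) for n in("scene","top")}; pickle.dump(P,open("p3.pkl","wb"))
o=bot.get_obs(); print(o['tool_pos'])
x,y=o['tool_pos'][:2]
a=cv2.resize(P["scene"]["frame"][130:220,190:270],None,fx=6,fy=6,interpolation=0);b=cv2.resize(pickle.load(open("p2.pkl","rb"))["scene"]["frame"][180:210,205:258],None,fx=6,fy=6,interpolation=0)
c=np.zeros((540,320,3),np.uint8); c[:180,:318]=b
cv2.imwrite("pics/slot.png",np.hstack([a,c])[:,:,::-1])
p=P["scene"]; print("model stick px in crop",((proj(p,box(x,y,.208,14,26,o['tool_pos'][2]-86.5,o['tool_pos'][2]+43.5))-[190,130]+.5)*6).round().tolist())
print("slot", ((proj(p,box(509.5,-225,.208,16,28,115,115))[::2]-[205,180]+.5)*6).round().tolist())
g=[d for d in viewer.cut_out("green_mid",p)]; print([(d["score"],d["centre"]) for d in g])
if g: print("fit",fit([(p,g[0]["pixels"])],(x,y),(14,26,o['tool_pos'][2]-86.5,o['tool_pos'][2]+43.5),fixyaw=.208))
E
```

```text
tool_pos: [510.6, -225.2, 213.8]
tcp_rot: [3.14, 0.001, 1.78]
contact_force: [0.2, -0.2, -0.8]
[ 510.60446889 -225.46708328  214.13204423]
model stick px in crop [[178.0, 361.0], [118.0, 29.0], [255.0, 356.0], [202.0, 24.0], [176.0, 385.0], [115.0, 52.0], [253.0, 380.0], [200.0, 47.0]]
slot [[93.0, 87.0], [174.0, 81.0], [91.0, 115.0], [173.0, 109.0]]
[(0.97, [224.6, 174.0]), (0.57, [478.0, 193.4])]
fit (array([ 511.29141957, -220.5061763 ]), np.float64(0.5501360836556367))
```

View pics/slot.png

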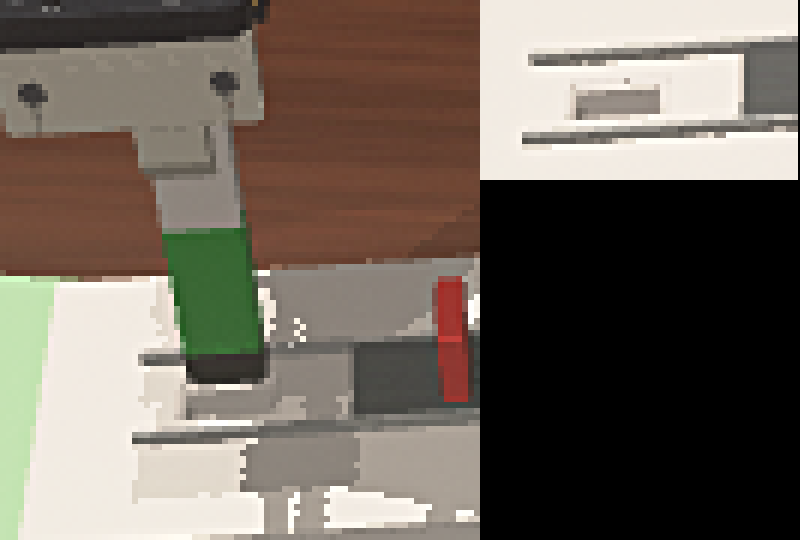

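The foot's bottom edge is at about (188..264, 382) in the crop and the slot at about (185..270, 388..417). After correcting for the remaining drop, the stick needs about 1.8 mm towards reader -y, and x agrees.

```bash
python3 -m handwheel '-0.018 0 0 0 0 0 -1;-0.018 0 0.06 0 0 0 -1;-0.018 0 0.1 0 0 0 -1;-0.018 0 0.1 0 0 0 -1' | sed -n '2p;4,6p'
python3 -m handwheel '0 0 0.02 0 0 0 -1;0 0 0.04 0 0 0 -1;0 0 0.04 0 0 0 -1' | sed -n '2p;4,6p'
python3 -m handwheel '0 0 0.02 0 0 0 -1;0 0 0.04 0 0 0 -1;0 0 0.04 0 0 0 -1' | sed -n '2p;4,6p'
```

```text
tool_pos: [509.6, -226.8, 201.5]
contact_force: [-0.4, -0.5, -0.9]
grip_width: 14.3
finger_force: 30.0
tool_pos: [510.3, -227.2, 199.2]
contact_force: [-0.8, 0.6, 3.6]
grip_width: 13.6
finger_force: 30.0
tool_pos: [510.6, -227.9, 198.4]
contact_force: [-7.2, 1.8, 21.8]
grip_width: 13.7
finger_force: 30.0
```

```bash
python3 -m handwheel '0 0 -0.06 0 0 0 -1;0.005 -0.015 -0.06 0 0 0 -1;0.005 -0.015 -0.04 0 0 0 -1;0.005 -0.015 -0.02 0 0 0 -1;0.005 -0.015 -0.01 0 0 0 -1;0.005 -0.015 -0.01 0 0 0 -1' | sed -n '2,6p'
python3 -m handwheel '0 0 0.01 0 0 0 -1;0 0 0.02 0 0 0 -1;0 0 0.02 0 0 0 -1' | sed -n '2p;4,6p'
```

```text
tool_pos: [508.8, -227.5, 195.1]
tcp_rot: [3.142, 0.001, 1.78]
contact_force: [1.1, -2.3, -1.4]
grip_width: 14.0
finger_force: 30.0
tool_pos: [508.7, -227.4, 193.4]
contact_force: [0.6, -2.7, -1.0]
grip_width: 13.8
finger_force: 30.0
```

It went in with no lateral jam. I'll continue down to the carriage.

```bash
python3 -m handwheel '0 0 0.05 0 0 0 -1;0 0 0.1 0 0 0 -1;0 0 0.15 0 0 0 -1;0 0 0.2 0 0 0 -1;0 0 0.2 0 0 0 -1' | sed -n '2p;4,6p'
python3 -m handwheel '0 0 0.05 0 0 0 -1;0 0 0.1 0 0 0 -1;0 0 0.15 0 0 0 -1;0 0 0.2 0 0 0 -1;0 0 0.2 0 0 0 -1' | sed -n '2p;4,6p'
python3 -m handwheel '0 0 0.05 0 0 0 -1;0 0 0.08 0 0 0 -1;0 0 0.08 0 0 0 -1;0 0 0.08 0 0 0 -1' | sed -n '2,6p'
```

```text
tool_pos: [508.5, -227.2, 172.4]
contact_force: [1.6, -4.1, -4.1]
grip_width: 14.0
finger_force: 30.0
tool_pos: [508.5, -227.1, 152.3]
contact_force: [2.5, -6.1, -4.8]
grip_width: 13.6
finger_force: 30.0
tool_pos: [508.7, -227.0, 144.8]
tcp_rot: [-3.142, 0.0, 1.781]
contact_force: [2.2, -5.0, -0.4]
grip_width: 13.6
finger_force: 30.0
```

```bash
python3 -m handwheel '-0.01 0 0.02 0 0 0 -1;-0.01 0 0.05 0 0 0 -1;-0.01 0 0.08 0 0 0 -1;-0.01 0 0.08 0 0 0 -1;-0.01 0 0.08 0 0 0 -1' | sed -n '2p;4,6p'
python3 -m handwheel '0 0 0.03 0 0 0 -1;0 0 0.06 0 0 0 -1;0 0 0.06 0 0 0 -1;0 0 0.06 0 0 0 -1' | sed -n '2,6p'
python3 - <<'E'
from plant import bot, viewer
from h import *
import pickle
P={n:viewer.capture(n) for n in("scene","top")}; o=bot.get_obs(); print(o['tool_pos'],o['contact_force'])
a=cv2.resize(P["scene"]["frame"][150:270,185:305],None,fx=5,fy=5,interpolation=0)
cv2.imwrite("pics/in.png",a[:,:,::-1]); p=P["scene"]
print("model top z175 and green/white etc",[(z,((proj(p,[[514,-225,z]])-[185,150]+.5)*5).round().tolist()) for z in(115,120,131,145,160,175)])
E
```

```text
tool_pos: [508.8, -227.3, 137.5]
contact_force: [-0.1, -0.5, 5.9]
grip_width: 13.9
finger_force: 30.0
tool_pos: [508.8, -227.4, 131.8]
tcp_rot: [3.142, -0.001, 1.781]
contact_force: [-0.7, -0.3, 6.4]
grip_width: 13.6
finger_force: 30.0
[ 508.75818728 -227.3793554   131.94909118] [-0.22802976 -0.57371534  7.06728625]
model top z175 and green/white etc [(115, [[208.0, 238.0]]), (120, [[206.0, 229.0]]), (131, [[203.0, 207.0]]), (145, [[198.0, 180.0]]), (160, [[193.0, 149.0]]), (175, [[187.0, 118.0]])]
```

View pics/in.png

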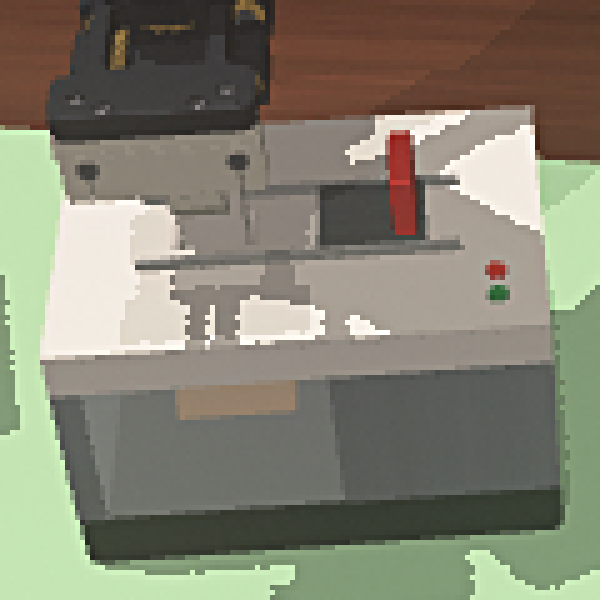

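Still gripping, the carriage (orange, through the window) is visibly pressed at about 7 N, so about 14 mm down. I'll go 2 mm further for margin, let it settle and hand in.

```bash
python3 -m handwheel '0 0 0.02 0 0 0 -1;0 0 0.02 0 0 0 -1;0 0 0.02 0 0 0 -1;0 0 0.02 0 0 0 -1;0 0 0.02 0 0 0 -1;0 0 0.02 0 0 0 -1'
```

```text
time: 19.62
tool_pos: [508.8, -227.4, 130.0]
tcp_rot: [3.141, -0.001, 1.781]
contact_force: [0.7, -0.3, 7.3]
grip_width: 14.0
finger_force: 30.0
```

```bash
python3 -c "
from plant import bot; print(bot.close_job())"
```

```text
the job is handed in; nothing more can be done
None
```

I handed the job in at about 20 s, with the shutter fully open and the green stick still gripped upright in the slot, pressing the carriage about 15 mm down. That depth is worked out from the tool height and a 7 N push, and no verdict came back.

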